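# Clear the pen doorway and latch the gate

### The job

The maple chew cube is lying in the doorway of the little steel pet pen, so the gate cannot close. Put the cube down inside, in the back half of the pen, and only then push the gate shut until its sprung latch rides over the strike pin and snaps in, so that the gate stays shut by itself. Be gentle: never push on the pen or the gate with more than 12 N, do not slam the gate, and leave the other things on the shelf where they are.

Things in the scene. Friction and masses are not known exactly. Their poses are not given: they have to be found in the camera images.
- pen: Low open-topped pet pen of grey sheet steel, fixed: 290 wide, 170 deep, walls 74 high with rim, 4 thick, floor 5 mm above the shelf. Origin: on the shelf in the doorway, in the plane of the shut gate, midway between the pen's sides; x points into the pen, y to the hinge side, z up. Inside: x 0.015 to 0.16, y -0.141 to 0.141; the back half begins at x = 0.08. Doorway: about y -0.06 to 0.10.
- gate (a joint): Gate of aluminium sheet, 163 wide, 8 thick, upper edge 74 mm above the shelf, on an upright hinge at pen x = 0, y = 0.105. Angle in rad: 0 parallel to the pen's front, larger is more open, out of the pen towards the robot; starts at 0.85 to 1.2, turns easily, stays where left. Latched it rests somewhere from -0.06 to 0.075 (see keeper). Unlatched, the bolt and buffer push it back out.
- bolt (a joint): Sprung steel latch bolt in the gate's free edge, 14 high, centred 47 mm above the shelf, standing out 15 mm, bevelled on its pen side, flat and square outside. Value in m: 0 fully out (at rest, and again once snapped in behind the pin), larger is pushed into the gate, up to about 0.009 while riding over the pin. Spring 4 to 6 N.
- gate_push (a point): Good place to push, on the gate's outer face, 140 mm from the hinge axis (free edge at 175), 50 mm above the shelf. x: normal to the gate, to its pen side; y: along it to the hinge; z up. Here the bevel meets the pin some 14 mm before the snap; the push rises from 4 to about 6.5 N, then falls as the bolt goes over. The hard stop follows 1 to 2 mm after the snap; there the force climbs steeply.
- gate_hinge (a point): Point on the hinge axis, 40 mm above the shelf, midway in the gate's thickness; axes as gate_push's.
- cube_center (a point): Centre of the loose maple chew cube, 50 mm each way, about 85 g, with a dark round mark on its faces; axes along its edges. It starts in the doorway on the pen floor (centre 30 mm above the shelf), turned up to 0.25 rad from the pen's axes.
- dispenser: Bystander: clear pellet dispenser with push button, 90 x 100 mm, 174 mm high. Origin under its middle.
- drip_bottle: Bystander: glass drip bottle standing on its foot, 62 mm across, 195 mm high. Origin under its middle.
- brush: Bystander: mitt-shaped green silicone grooming brush lying flat, about 140 x 100 mm, 29 mm high. Origin under its middle.
- clip: Bystander: chrome spring clip, 70 x 24 mm, about 22 mm high. Origin under its middle.
- keeper (a point): Top of the strike at its middle setting, 70 mm above the shelf, pen x = -0.008, y = -0.079: an upright 6 mm steel pin on a dark post; behind it a rubber buffer and a hard stop for the gate (y -0.062 to -0.094). Pin, buffer and stop together are set up to 12 mm further in or out along pen x, differently each time; this point does not show it. Axes as the pen's.
- buffer (a joint): Round rubber buffer, 8 mm across, 31 mm above the shelf, behind the pin. Value in m: 0 free, larger is squeezed by the gate; 0.0028 to 0.0047 when the gate is latched (bolt pulled against the pin), 0.005 at the hard stop, 0 again if the gate did not latch. It resists with 1 N per mm.
There are look-alikes about, which are no part of the job. Of the things like the part that bears cube_center, leave any that is pink or yellow; of the rest the larger one is meant.

How it is judged:
On the way, in this order (a step that is already met when the one before it is completed fails the run):
1. the cube lies on the floor in the back half of the pen, let go, while the gate is still open (x of cube_center in the frame of pen between 0.08 and 0.16 m and y of cube_center in the frame of pen between -0.141 and 0.141 m and height (world z) of cube_center below 0.034 m and contact force between the fingers and cube below 0.1 N and value of joint gate above 0.3 rad), for 0.2 s.
2. the gate is shut and its bolt has snapped in behind the strike pin (value of joint gate below 0.11 rad and value of joint buffer above 0.0015 m and value of joint bolt below 0.0015 m), for 0.2 s.
At the end, for the whole second after the job is handed in: The gate is latched: bolt less than 1.5 mm from fully out, the rubber buffer still squeezed by at least 1.5 mm, gate angle below 0.11 rad and at rest; the cube lies at rest on the pen floor with its centre in the back half (pen x over 0.08) (all of step 2 and velocity of joint gate between -0.05 and 0.05 rad/s and x of cube_center in the frame of pen between 0.08 and 0.16 m and y of cube_center in the frame of pen between -0.141 and 0.141 m and height (world z) of cube_center below 0.034 m and linear speed of cube below 0.01 m/s); the robot touches nothing.
It fails at once if the robot pushes on the pen or gate with more than 12 N (contact force between any of the arm, the fingers and pen above 12 N).
It fails at once if the gate is slammed (closing faster than 2 rad/s) (velocity of joint gate below -2 rad/s).
It fails at once if a bystander is shifted by more than 20 mm (distance of any of dispenser, drip_bottle, brush, clip from where it was at the start of the episode above 0.02 m).
It also fails if it takes over 70 s, if anything falls off the work surface, if the arm or the gripper's body presses on something with over 40 N, if the wrist force passes 120 N, or if a joint passes its speed limit or range.

### The arm

A 7-joint arm with a two-finger parallel gripper is mounted at the origin on the work surface. World frame = base frame: x ahead of the robot, y to its left, z up, the work surface at z = 0. Lengths are in m, angles in rad, forces in N, time in s.
With the tool pointing down it reaches from about 0.4 to 0.85 m from the base axis. Payload 4.5 kg.
Tool frame: the origin (TCP) lies at the very end of the fingers, on their centre line; the grasp point (between the pads) lies 19 mm behind it; z points along the fingers, y is the direction in which the jaws open and shut (so a half turn about z gives the same grasp; the last joint's range is limited). The gripper opens to 88 mm and grips with 3 to 60 N. Pads are 18 mm wide; open, the fingers measure 123 mm over their backs; the gripper's body (75 mm by 187 mm) begins 45 mm behind the grasp point.
Start: joints at [0.034, 0.689, -0.195, 1.565, 0.157, 0.902, -0.215], TCP at [0.625, 0, 0.239] pointing down, gripper open.
Joint ranges: [-3.01, 3.01], [-0.46, 2.08], [-1.47, 1.51], [0.13, 2.56], [-1, 4.14], [0.04, 2.09], [-2.66, 2.66]. Speed limits (rad/s): [2.57, 2.57, 3.14, 3.14, 3.14, 3.14, 3.14].

### API

Orientations are given as a unit quaternion [x, y, z, w].
In Python, from plant import arm gives the robot as it stands. The module is installed in compiled form; this text tells all that it offers.
- The arm moves only by the tool send_rows, never from a script. Its argument "increments" is text: rows parted by semicolons, each of 7 numbers parted by spaces: the shift along the tool's x, y, z in m, then the turn, a rotation vector about the tool's x, y, z in rad, then the finger opening in m, from 0 to 0.0881. A call has exactly 8 rows; each row is the pose to reach, as a shift and turn from the pose measured when the call began, along the tool's axes at that moment; what a row does not reach only later rows make up. A row lasts 1/8 s, in which the tool goes at most 62.5 mm and 10.7 degrees, less where a joint would pass 70% of its speed; a pose out of reach is approached as far as the arm can. A call with a gripper value outside its range is refused whole. The fingers move at their own pace and stop on an object; the grip force is fixed at half the most. Time passes only in rows, so rows that repeat a pose let the fingers close, or fill a call up. It gives the time, the measured TCP pose, the force and the opening at its end, in the units of the state.
- arm.get_obs(): the state, without advancing time (a new reading comes with each control period).
- arm.grab_frame(name): name is "scene" or "side" or "wrist"; returns the picture (384x512x3 uint8, blue, green, red); there is no depth.
- arm.camera_info(name): a dict with "fx", "fy", "cx", "cy" (pixels), "eye" and "attitude" of the camera in the world; the wrist camera has in their place "tool_from_camera" (4x4, takes a point from camera to tool coordinates, whose origin is the TCP and whose axes are the flange's). Camera axes: x right, y down, z forward; pixel columns grow to the right and rows downward; lengths in m; the calibration is good to about 2 mm. A picture is of the moment at which its call begins: read the wrist's pose just before it. camera_info takes no time and is no camera call.
- arm.hand_in(): hands the job in, once; it reports no verdict.
The state is a dict: "t": time; "joint_positions": joint angles; "joint_velocities": joint speeds; "joint_efforts": joint torques, N m; "eef_pos": TCP position; "ee_rot": TCP orientation; "wrist_force": force on the tool from outside, world axes, zero at the start; "wrist_torque": the same for the moment, N m; "gripper_width": opening from 0.0 (shut) to 1.0 (fully open).
Only numpy, scipy, OpenCV 4.12 (cv2) and the standard library are available. Lean on these libraries where they do the work, as an engineer would, in place of code of your own. Each camera call takes 0.05 s, during which the arm holds its last target.

## Working session

There is one attempt and no reset: what is moved stays moved. The work goes in short steps, Python scripts to look and compute and a tool call to move; the robot and the scene stay as the last step left them, time stands still between calls to the robot, and variables do not carry over. Pictures are saved under pics/ and viewed, and the job is handed in when it is done.

Besides the shell and the picture viewer there is one more tool, called after "Emit:" as name(argument=value, ...) on one line, values as JSON. send_rows: Moves the arm, as the interface text tells. Its arguments: {"type":"object","properties":{"increments":{"type":"string"}},"required":["increments"]}

```bash
mkdir -p pics
cat > h.py <<'E'
import numpy as np, cv2
from plant import arm
from scipy.spatial.transform import Rotation as R
E
python3 - <<'E'
from h import *
o=arm.get_obs()
print(o)
for n in ("scene","side","wrist"):
    print(n,arm.camera_info(n)); cv2.imwrite(f"pics/a_{n}.png",arm.grab_frame(n))
E
```

```text
{'t': 0.0, 'joint_positions': array([ 0.03380273,  0.690018  , -0.19453264,  1.56633783,  0.1573041 ,
        0.90252206, -0.21509751]), 'joint_velocities': array([-8.43515232e-04,  1.00291932e-05,  4.47055299e-04, -9.95706340e-04,
       -8.03918718e-04, -1.15538380e-03,  6.56482080e-05]), 'joint_efforts': array([ 3.38560185e-04, -5.27571630e+01, -1.26686912e+00, -1.53434461e+01,
       -5.26333472e-02,  6.56995355e-03,  1.65937727e-04]), 'eef_pos': array([ 6.24357536e-01, -4.37678694e-05,  2.37890949e-01]), 'ee_rot': array([ 7.07070981e-01,  7.07141948e-01, -7.12547719e-04, -6.21792923e-04]), 'wrist_force': array([-0.94776776, -0.00149131,  0.57728292]), 'wrist_torque': array([-0.00319939,  0.01196353,  0.01885138]), 'gripper_width': 0.9983611085874169}
scene {'fx': 368.10920531224616, 'fy': 368.10920531224616, 'cx': 255.08697970020978, 'cy': 193.09588658364092, 'eye': array([ 1.0547477 , -0.33356637,  0.81448327]), 'attitude': array([ 0.83810574,  0.43053545, -0.15597903, -0.29646001])}
side {'fx': 475.45657494528865, 'fy': 475.45657494528865, 'cx': 259.38449744614104, 'cy': 188.34993605833026, 'eye': array([-0.01081949,  0.98765274,  0.9401688 ]), 'attitude': array([-0.22583212,  0.86823694, -0.42669925,  0.11442128])}
wrist {'fx': 296.27989307436127, 'fy': 296.27989307436127, 'cx': 254.930831572556, 'cy': 188.73238363732318, 'tool_from_camera': array([[-9.85889499e-05, -9.59738673e-01, -2.80894410e-01,
         7.19057890e-02],
       [ 9.99999872e-01, -2.33990692e-04,  4.48499417e-04,
        -6.62325497e-04],
       [-4.96168913e-04, -2.80894330e-01,  9.59738573e-01,
        -1.46514240e-01],
       [ 0.00000000e+00,  0.00000000e+00,  0.00000000e+00,
         1.00000000e+00]])}
```

View pics/a_scene.png

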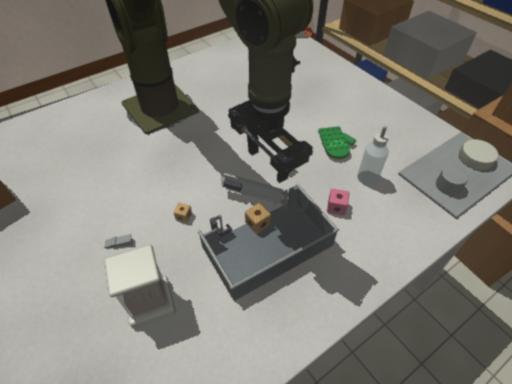

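View pics/a_side.png

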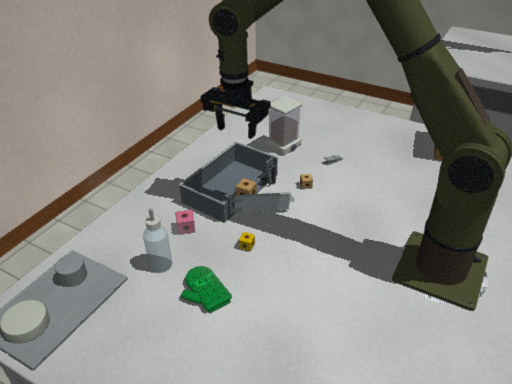

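View pics/a_wrist.png

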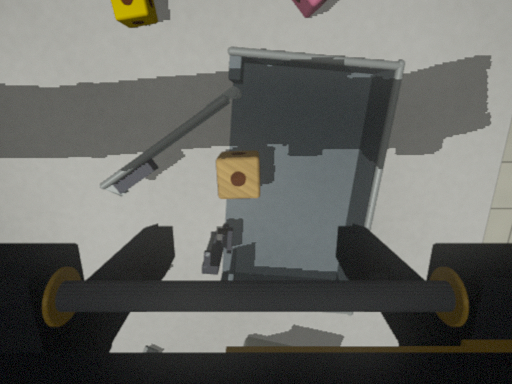

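The wrist view shows the wood cube in the doorway at (238,175), the hinge near (235,85), the gate's free end near (110,187) and the pin post near (213,245).

Candidate cubes:
- Wood cube in the doorway, scene (258,217).
- Smaller wood cube outside, scene (182,211).
- Pink cube, scene (338,202), and yellow cube, side (247,241). Both are excluded by colour.

The larger wood cube is the one meant. I'll confirm it in an enlarged crop and measure.

```bash
cat >> h.py <<'E'
def cam(name,o=None):
    c=arm.camera_info(name)
    if name=="wrist":
        o=o or arm.get_obs()
        Rt=R.from_quat(o['ee_rot']).as_matrix(); T=np.array(c['tool_from_camera'])
        return c,o['eef_pos']+Rt@T[:3,3],Rt@T[:3,:3]
    return c,np.array(c['eye']),R.from_quat(c['attitude']).as_matrix()
def ray(C,uv,z):
    c,e,M=C
    d=M@np.array([(uv[0]-c['cx'])/c['fx'],(uv[1]-c['cy'])/c['fy'],1]); return e+d*(z-e[2])/d[2]
def proj(C,p):
    c,e,M=C; q=M.T@(np.array(p)-e); return np.array([c['fx']*q[0]/q[2]+c['cx'],c['fy']*q[1]/q[2]+c['cy']])
E
python3 - <<'E'
from h import *
im=cv2.imread("pics/a_wrist.png"); cv2.imwrite("pics/a_wc.png",cv2.resize(im[35:285,90:420],None,fx=2.4,fy=2.4,interpolation=cv2.INTER_CUBIC))
im=cv2.imread("pics/a_scene.png"); cv2.imwrite("pics/a_sc.png",cv2.resize(im[160:300,165:350],None,fx=4,fy=4,interpolation=cv2.INTER_CUBIC))
E
```

```text
(no output)
```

View pics/a_wc.png

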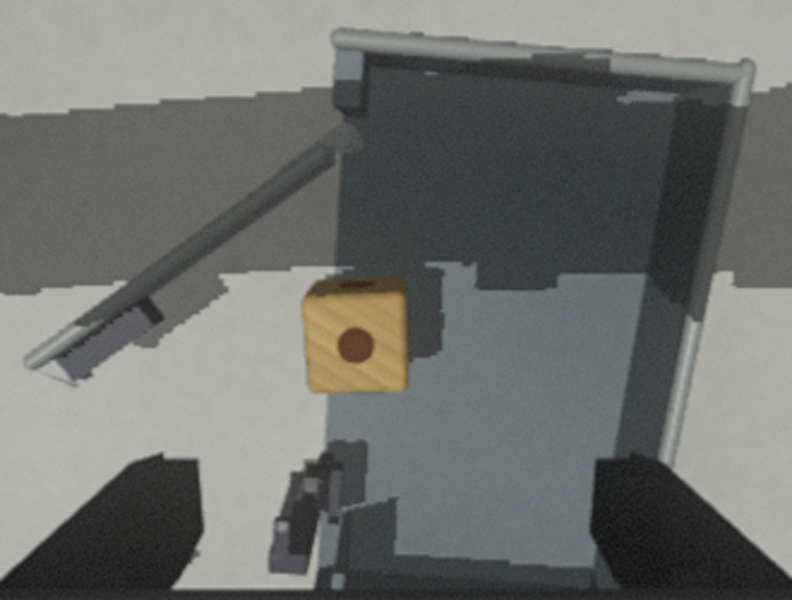

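View pics/a_sc.png

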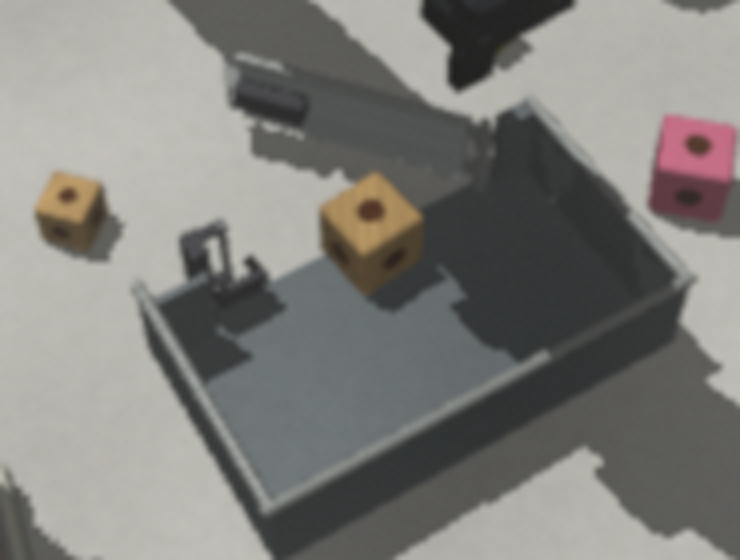

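The crop confirms that the doorway cube is the larger wood one. Its top is at wrist pixel about (238,178). Next I'll measure the pen corners, gate and cube.

Run:
```python
from h import *
W=cam("wrist");S=cam("scene")
w=lambda x,y:(x/2.4+90,y/2.4+35); s=lambda x,y:(x/4+165,y/4+160)
np.set_printoptions(precision=4,suppress=True)
for n,p,z in [("Fh",(338,38),.074),("Bh",(750,70),.074),("backmid",(672,460),.074),("hinge",(350,135),.074),("tip",(28,360),.074),
  ("c tl",(306,297),.055),("c tr",(405,292),.055),("c br",(408,389),.055),("c bl",(310,390),.055),("pin top",(323,456),.07),("post",(311,485),.07)]:
    print("W",n,ray(W,w(*p),z)[:2])
for n,p,z in [("Fh",(530,100),.074),("Bh",(690,278),.074),("Bl",(268,508),.074),("Fl",(138,287),.074),("tip",(235,62),.074),("hinge",(485,125),.074),
  ("c1",(376,172),.055),("c2",(423,215),.055),("c3",(370,250),.055),("c4",(321,212),.055),("mark",(371,210),.055),("pin1",(187,240),.07),("pin2",(218,225),.07)]:
    print("S",n,ray(S,s(*p),z)[:2])
```

```text
W Fh [0.6006 0.1191]
W Bh [0.7673 0.1072]
W backmid [ 0.7543 -0.0639]
W hinge [0.6048 0.0822]
W tip [ 0.4569 -0.0149]
W c tl [0.5816 0.0106]
W c tr [0.6281 0.0129]
W c br [ 0.6297 -0.0348]
W c bl [ 0.5819 -0.0353]
W pin top [ 0.589  -0.0636]
W post [ 0.5827 -0.0788]
S Fh [0.6044 0.1194]
S Bh [0.7685 0.1076]
S Bl [ 0.7442 -0.1786]
S Fl [ 0.5807 -0.1644]
S tip [ 0.462  -0.0204]
S hinge [0.6038 0.082 ]
S c1 [0.5818 0.0105]
S c2 [0.6272 0.0145]
S c3 [ 0.6294 -0.0286]
S c4 [ 0.5873 -0.0368]
S mark [ 0.6047 -0.01  ]
S pin1 [ 0.5659 -0.1217]
S pin2 [ 0.5674 -0.1002]
```

Emit:
send_rows(increments="-0.002 -0.003 0.015 0 0 -0.18 0.07; -0.004 -0.006 0.03 0 0 -0.36 0.07; -0.006 -0.009 0.045 0 0 -0.54 0.07; -0.008 -0.012 0.06 0 0 -0.72 0.07; -0.01 -0.015 0.075 0 0 -0.9 0.07; -0.011 -0.019 0.085 0 0 -1.08 0.07; -0.011 -0.019 0.09 0 0 -1.26 0.07; -0.011 -0.019 0.09 0 0 -1.44 0.07")

```text
t: 1.15
eef_pos: [0.6048, -0.0113, 0.1473]
ee_rot: [0.062, 0.998, -0.0, -0.001]
wrist_force: [-0.4, -0.3, 0.2]
gripper_width: 0.795
```

```bash
cat >> h.py <<'E'
np.set_printoptions(precision=4,suppress=True)
def delta(pos,yaw,o=None):
    "tool x = world -x rotated by yaw, tool z down; returns tool-frame shift+rotvec"
    o=o or arm.get_obs(); Rt=R.from_quat(o['ee_rot'])
    T=R.from_matrix(np.array([[-np.cos(yaw),np.sin(yaw)*-1*-1,0],[-np.sin(yaw),np.cos(yaw),0],[0,0,-1]]).astype(float)) if 0 else R.from_matrix(np.column_stack([[-np.cos(yaw),-np.sin(yaw),0],[-np.sin(yaw),np.cos(yaw),0],[0,0,-1]]))
    return np.r_[Rt.inv().apply(np.array(pos)-o['eef_pos']),(Rt.inv()*T).as_rotvec()]
PEN=np.array([.5965,-.0225]);YAW=-.08
def pw(x,y): c,s=np.cos(YAW),np.sin(YAW); return PEN+[c*x-s*y,s*x+c*y]
def wp(p): c,s=np.cos(YAW),np.sin(YAW); d=np.array(p)[:2]-PEN; return np.array([c*d[0]+s*d[1],-s*d[0]+c*d[1]])
E
python3 - <<'E'
from h import *
o=arm.get_obs();print(o['t'],o['eef_pos'],o['joint_positions'],o['gripper_width'])
np.save("o.npy",o,allow_pickle=True)
im=arm.grab_frame("wrist");cv2.imwrite("pics/b_wrist.png",im)
C=cam("wrist",o)
hsv=cv2.cvtColor(im,cv2.COLOR_BGR2HSV)
m=cv2.inRange(hsv,(10,70,140),(25,255,255));m=cv2.morphologyEx(m,cv2.MORPH_CLOSE,np.ones((15,15)))
cs,_=cv2.findContours(m,cv2.RETR_EXTERNAL,cv2.CHAIN_APPROX_NONE)
for c in cs:
    if cv2.contourArea(c)>300:
        r=cv2.minAreaRect(c);b=cv2.boxPoints(r);print(r);P=np.array([ray(C,p,.055)[:2] for p in b]);print(P,P.mean(0),[np.linalg.norm(P[i]-P[i-1]) for i in range(4)])
        print([np.arctan2(*(P[i]-P[i-1])[::-1]) for i in range(4)])
E
```

```text
1.15 [ 0.6048 -0.0113  0.1473] [ 0.2494  0.8296 -0.5561  1.6962  0.5804  0.7896  0.8642] 0.7946196784548256
((48.6357421875, 39.350677490234375), (50.92132568359375, 41.77297592163086), 42.273685455322266)
[[ 0.4655 -0.171 ]
 [ 0.4487 -0.1441]
 [ 0.4737 -0.1238]
 [ 0.4916 -0.1509]] [ 0.4699 -0.1474] [np.float64(0.032958205828284924), np.float64(0.03167339283630918), np.float64(0.0321862759512309), np.float64(0.032525690530938865)]
[np.float64(-2.4870194468904248), np.float64(2.129225663310895), np.float64(0.6831694375334534), np.float64(-0.9856216667793263)]
((485.00653076171875, 21.024608612060547), (34.560184478759766, 33.89850616455078), 75.25643920898438)
[[0.4873 0.1534]
 [0.4847 0.176 ]
 [0.5074 0.1845]
 [0.5102 0.1613]] [0.4974 0.1688] [np.float64(0.024223905074010173), np.float64(0.02280287803037353), np.float64(0.024193082320071297), np.float64(0.023410774375518546)]
[np.float64(-2.80804794450467), np.float64(1.6851594342269491), np.float64(0.3596221632239302), np.float64(-1.4489462365947303)]
```

View pics/b_wrist.png

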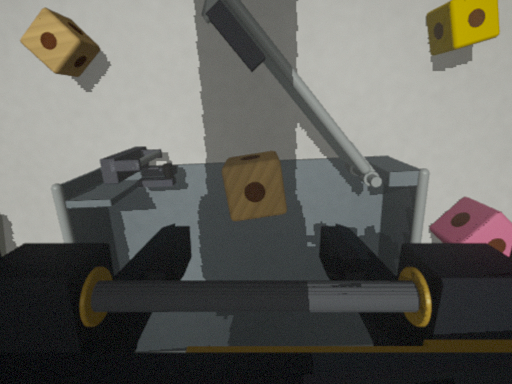

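The wrist view shows the large cube's top face with corners about (224,163), (277,158), (285,213) and (232,220). The gate runs from its hinge at (372,180) up to (212,8).

Run:
```python
from h import *
o=np.load("o.npy",allow_pickle=True).item();C=cam("wrist",o)
P=np.array([ray(C,p,.055)[:2] for p in [(224,163),(277,158),(285,213),(232,220)]]);print(P,P.mean(0),ray(C,(255,191),.055))
d=P-np.roll(P,1,0);print(np.arctan2(d[:,1],d[:,0]),np.linalg.norm(d,axis=1))
for q in [(424,172),(57,188),(372,180)]: p=ray(C,q,.074);print(p,wp(p))
for y in (.0,.1,): print(delta([.604,-.0115,.1],y))
```

```text
[[ 0.5766 -0.0339]
 [ 0.5779  0.0096]
 [ 0.6263  0.0114]
 [ 0.6271 -0.0348]] [ 0.602  -0.0119] [ 0.6035 -0.0117  0.055 ]
[ 3.1253  1.5412  0.0382 -1.5549] [0.0505 0.0435 0.0485 0.0462]
[0.5989 0.1184 0.074 ] [-0.0088  0.1406]
[ 0.5765 -0.1626  0.074 ] [-0.0088 -0.1412]
[0.6003 0.0791 0.074 ] [-0.0043  0.1016]
[ 0.0009  0.      0.0474 -0.0005 -0.0027 -0.1202]
[ 0.0009  0.      0.0474 -0.0003 -0.0027 -0.2202]
```

Emit:
send_rows(increments="0.001 0 0.02 0 0 -0.14 0.07; 0.001 0 0.04 0 0 -0.14 0.07; 0.001 0 0.06 0 0 -0.14 0.07; 0.001 0 0.08 0 0 -0.14 0.07; 0.001 0 0.1 0 0 -0.14 0.07; 0.001 0 0.115 0 0 -0.14 0.07; 0.001 0 0.125 0 0 -0.14 0.07; 0.001 0 0.125 0 0 -0.14 0.07")

```text
t: 2.2
eef_pos: [0.6033, -0.0115, 0.0217]
ee_rot: [-0.01, 1.0, -0.0, -0.002]
wrist_force: [-0.5, 0.5, -0.2]
gripper_width: 0.8
```

Run:
```python
from h import *
o=arm.get_obs();print(o['eef_pos'],o['wrist_force'],wp(o['eef_pos']))
for n in ["wrist","side"]: cv2.imwrite(f"pics/c_{n}.png",arm.grab_frame(n))
a=cv2.imread("pics/c_wrist.png");b=cv2.resize(cv2.imread("pics/c_side.png")[120:260,150:340],(512,384));cv2.imwrite("pics/c.png",cv2.resize(np.hstack([a,b]),(800,300)))
```

```text
[ 0.6033 -0.0115  0.0217] [-0.5372  0.5172 -0.1688] [0.0059 0.0115]
```

View pics/c.png

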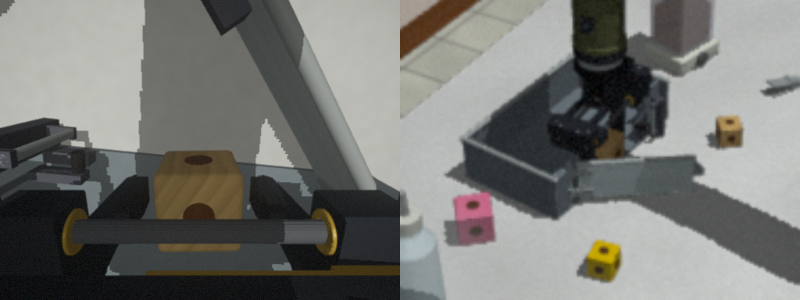

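The fingers straddle the cube, one on each side of it in the wrist view, and touch nothing else. I'll close on it and lift.

Emit:
send_rows(increments="0 0 0 0 0 0 0.04; 0 0 0 0 0 0 0.04; 0 0 0 0 0 0 0.04; 0 0 0 0 0 0 0.04; 0 0 0 0 0 0 0.04; 0 0 -0.008 0 0 0 0.04; 0 0 -0.016 0 0 0 0.04; 0 0 -0.02 0 0 0 0.04")

```text
t: 3.3
eef_pos: [0.6043, -0.0113, 0.0434]
ee_rot: [-0.01, 1.0, 0.0, -0.001]
wrist_force: [0.4, 0.1, -0.7]
gripper_width: 0.568
```

Run:
```python
from h import *
o=arm.get_obs();p=o['eef_pos'];print(p,o['gripper_width']*.0881,wp(p))
t=pw(.112,.01);print(t,delta([*t,p[2]],YAW))
```

```text
[ 0.6043 -0.0113  0.0434] 0.05000511368343111 [0.0069 0.0118]
[ 0.7089 -0.0215] [-0.1044 -0.0122 -0.0001  0.0001 -0.0013  0.0997]
```

Emit:
send_rows(increments="-0.015 -0.002 0 0 0 0.02 0.04; -0.03 -0.004 0 0 0 0.04 0.04; -0.045 -0.006 0 0 0 0.06 0.04; -0.06 -0.008 0 0 0 0.08 0.04; -0.075 -0.01 0 0 0 0.1 0.04; -0.09 -0.011 0 0 0 0.1 0.04; -0.104 -0.012 0 0 0 0.1 0.04; -0.104 -0.012 0 0 0 0.1 0.04")

```text
t: 4.3
eef_pos: [0.709, -0.0213, 0.0431]
ee_rot: [0.04, 0.999, 0.0, -0.0]
wrist_force: [-0.5, 0.4, 0.0]
gripper_width: 0.564
```

Emit:
send_rows(increments="0 0 0.006 0 0 0 0.04; 0 0 0.012 0 0 0 0.04; 0 0 0.017 0 0 0 0.04; 0 0 0.02 0 0 0 0.04; 0 0 0.021 0 0 0 0.04; 0 0 0.021 0 0 0 0.04; 0 0 0.021 0 0 0 0.07; 0 0 0.021 0 0 0 0.07")

```text
t: 5.3
eef_pos: [0.7092, -0.0212, 0.0221]
ee_rot: [0.041, 0.999, 0.0, -0.0]
wrist_force: [0.4, 0.2, 0.2]
gripper_width: 0.765
```

Run:
```python
from h import *
o=arm.get_obs();print(o['t'],o['eef_pos'],o['gripper_width'],o['wrist_force'],wp(o['eef_pos']))
for n in ["wrist","side"]: cv2.imwrite(f"pics/d_{n}.png",arm.grab_frame(n))
a=cv2.imread("pics/d_wrist.png");b=cv2.resize(cv2.imread("pics/d_side.png")[120:260,150:340],(512,384));cv2.imwrite("pics/d.png",cv2.resize(np.hstack([a,b]),(800,300)))
```

```text
5.3 [ 0.7092 -0.0212  0.0221] 0.7647642282032506 [0.3638 0.234  0.201 ] [0.1122 0.0103]
```

View pics/d.png

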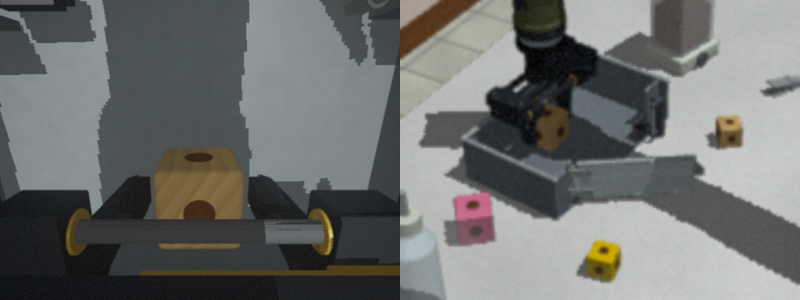

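The cube was released in the back half. I'll retract upward, closing the fingers only once clear of it.

Emit:
send_rows(increments="0 0 -0.015 0 0 0 0.07; 0 0 -0.03 0 0 0 0.07; 0 0 -0.05 0 0 0 0.07; 0 0 -0.07 0 0 0 0.07; 0 0 -0.09 0 0 0 0.07; 0 0 -0.11 0 0 0 0; 0 0 -0.13 0 0 0 0; 0 0 -0.13 0 0 0 0")

```text
t: 6.4
eef_pos: [0.7104, -0.021, 0.1543]
ee_rot: [0.041, 0.999, 0.001, 0.002]
wrist_force: [0.1, 0.6, 0.6]
gripper_width: 0.477
```

```bash
cat >> h.py <<'E'
HINGE=pw(0,.105)
def gate_tcp(th,r,off,z):
    c,s=np.cos(YAW),np.sin(YAW);M=np.array([[c,-s],[s,c]])
    p=HINGE+M@(r*np.array([-np.sin(th),-np.cos(th)])+off*np.array([-np.cos(th),np.sin(th)]))
    return np.array([*p,z]),YAW-th
E
python3 - <<'E'
from h import *
o=arm.get_obs();print(o['t'],o['eef_pos'],o['gripper_width'],o['joint_positions'])
im=arm.grab_frame("wrist"); cv2.imwrite("pics/e_wrist.png",im)
im=arm.grab_frame("scene"); cv2.imwrite("pics/e_scene.png",im)
cv2.imwrite("pics/e.png",cv2.resize(im[150:310,150:360],(800,600)))
p,y=gate_tcp(.887,.135,.045,o['eef_pos'][2]);print(p,y,delta(p,y,o))
E
```

```text
6.4 [ 0.7104 -0.021   0.1543] 0.4767118503311967 [ 0.2349  0.9522 -0.5872  1.337   0.5597  1.0144  1.0381]
[0.4682 0.0426 0.1543] -0.967 [ 0.2465  0.0437 -0.0007  0.0024  0.0022  0.8857]
```

View pics/e.png

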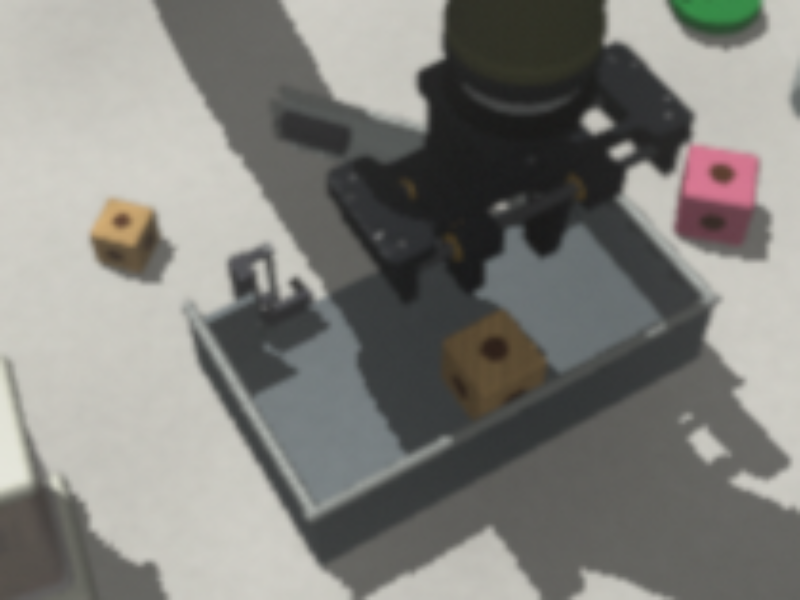

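View pics/e_wrist.png

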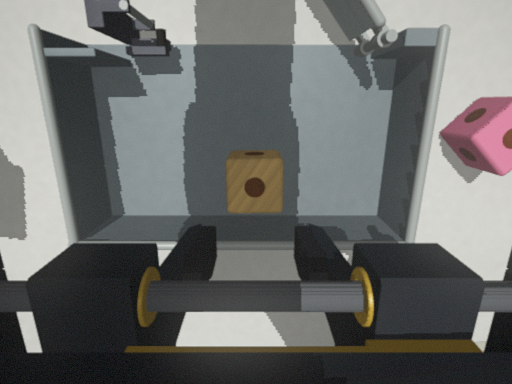

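In the scene view the cube sits flat on the pen floor at (495,365 in the crop), near the back wall. Next I'll move over to the outer side of the gate.

Emit:
send_rows(increments="0.025 0.004 0 0 0 0.11 0; 0.06 0.01 0 0 0 0.22 0; 0.095 0.017 0 0 0 0.33 0; 0.13 0.023 0 0 0 0.45 0; 0.165 0.03 0 0 0 0.56 0; 0.2 0.036 0 0 0 0.67 0; 0.235 0.042 0 0 0 0.78 0; 0.247 0.044 0 0 0 0.887 0")

```text
t: 7.5
eef_pos: [0.4632, 0.0426, 0.1514]
ee_rot: [0.466, 0.885, -0.001, -0.002]
wrist_force: [-0.3, -0.4, 0.6]
gripper_width: 0.004
```

Run:
```python
from h import *
o=arm.get_obs();print(o['t'],o['eef_pos'],o['gripper_width'],o['joint_positions'],o['wrist_force'])
im=arm.grab_frame("wrist"); cv2.imwrite("pics/f_wrist.png",im)
p,y=gate_tcp(.887,.135,.045,.04);print(p,y,delta(p,y,o))
C=cam("wrist",o)
print(proj(C,[*HINGE,.074]),proj(C,[*gate_tcp(.887,.175,0,0)[0][:2],.074]))
```

```text
7.5 [0.4632 0.0426 0.1514] 0.0038948895864524984 [-0.0138  0.6499 -0.2789  2.1131  0.4055  0.4341 -0.0093] [-0.3469 -0.3684  0.5658]
[0.4682 0.0426 0.04  ] -0.967 [-0.0031  0.0047  0.1114 -0.0046 -0.0025 -0.0029]
[422.6856 251.3477] [213.7183 251.4851]
```

View pics/f_wrist.png

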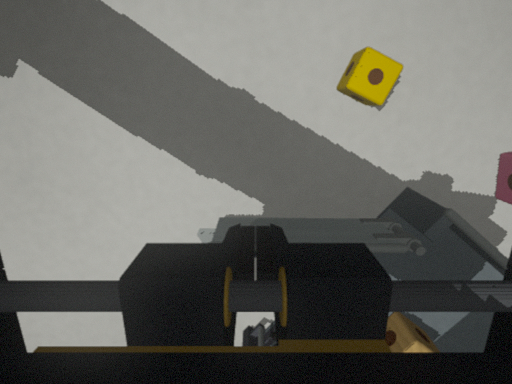

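The gate's outer face lies parallel to the tool's y axis, with the hinge seen at (418,247) against a predicted (423,251). I'll descend outside it.

Emit:
send_rows(increments="-0.003 0.005 0.018 -0.004 -0.002 0 0; -0.003 0.005 0.036 -0.004 -0.002 0 0; -0.003 0.005 0.054 -0.004 -0.002 0 0; -0.003 0.005 0.072 -0.004 -0.002 0 0; -0.003 0.005 0.09 -0.004 -0.002 0 0; -0.003 0.005 0.103 -0.004 -0.002 0 0; -0.003 0.005 0.111 -0.004 -0.002 0 0; -0.003 0.005 0.111 -0.004 -0.002 0 0")

```text
t: 8.55
eef_pos: [0.4674, 0.0431, 0.04]
ee_rot: [0.467, 0.884, -0.001, -0.001]
wrist_force: [0.1, -0.9, 0.5]
gripper_width: 0.005
```

Run:
```python
from h import *
o=arm.get_obs();print(o['t'],o['eef_pos'],o['wrist_force'])
p0=o['eef_pos']
im=arm.grab_frame("wrist"); cv2.imwrite("pics/g_wrist.png",im)
# arc plan: (th, off)
for th,off in [(.887,.03),(.85,.02),(.8,.017),(.7,.015),(.6,.015),(.5,.015),(.4,.015),(.35,.015)]:
    p,y=gate_tcp(th,.135,off,.04); print(th,delta(p,y,o))
```

```text
8.55 [0.4674 0.0431 0.04  ] [ 0.122  -0.9125  0.4871]
0.887 [-0.0159  0.0004 -0.     -0.0022 -0.001  -0.0048]
0.85 [-0.0309 -0.0001 -0.     -0.0022 -0.0011 -0.0418]
0.8 [-0.0407 -0.0004 -0.0001 -0.0021 -0.0011 -0.0918]
0.7 [-0.0563  0.0002 -0.0001 -0.0021 -0.0012 -0.1918]
0.6 [-0.0697  0.002  -0.0001 -0.002  -0.0014 -0.2918]
0.5 [-0.0829  0.0051 -0.0001 -0.0019 -0.0015 -0.3918]
0.4 [-0.0958  0.0095 -0.0001 -0.0019 -0.0016 -0.4918]
0.35 [-0.102   0.0122 -0.0001 -0.0018 -0.0016 -0.5418]
```

View pics/g_wrist.png

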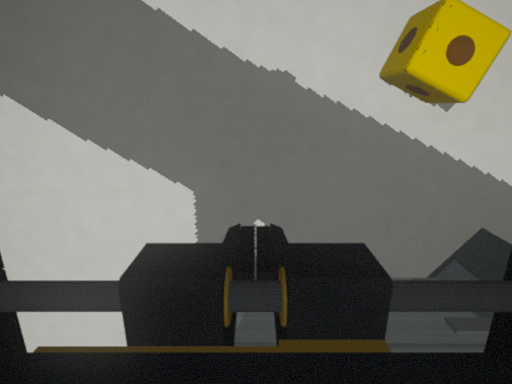

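Emit:
send_rows(increments="-0.008 0 0 0 0 -0.005 0; -0.016 0 0 0 0 -0.005 0; -0.022 0 0 0 0 -0.02 0; -0.029 0 0 0 0 -0.04 0; -0.036 0 0 0 0 -0.07 0; -0.044 0 0 0 0 -0.11 0; -0.053 0 0 0 0 -0.17 0; -0.06 0.001 0 0 0 -0.22 0")

```text
t: 9.6
eef_pos: [0.5025, -0.0066, 0.0403]
ee_rot: [0.366, 0.931, -0.001, -0.001]
wrist_force: [-1.0, -0.1, 0.2]
gripper_width: 0.008
```

Run:
```python
from h import *
o=arm.get_obs();print(o['t'],o['eef_pos'],o['wrist_force'])
im=arm.grab_frame("side"); cv2.imwrite("pics/h.png",cv2.resize(im[120:260,150:340],(800,590)))
im=arm.grab_frame("scene"); cv2.imwrite("pics/h2.png",cv2.resize(im[150:310,150:360],(800,600)))
for th,off in [(.65,.015),(.6,.015),(.5,.015),(.4,.015),(.35,.015),(.3,.015),(.25,.015),(.2,.015),(.15,.015)]:
    p,y=gate_tcp(th,.135,off,.04); print(th,delta(p,y,o))
```

```text
9.6 [ 0.5025 -0.0066  0.0403] [-0.9807 -0.0792  0.2226]
0.65 [-0.0021 -0.0006  0.0003 -0.0015 -0.001  -0.0192]
0.6 [-0.0089 -0.001   0.0003 -0.0015 -0.001  -0.0692]
0.5 [-0.0225 -0.0009  0.0003 -0.0014 -0.0011 -0.1692]
0.4 [-0.036   0.0006  0.0003 -0.0014 -0.0012 -0.2692]
0.35 [-0.0426  0.0018  0.0003 -0.0013 -0.0012 -0.3192]
0.3 [-0.0492  0.0034  0.0003 -0.0013 -0.0013 -0.3692]
0.25 [-0.0558  0.0053  0.0003 -0.0013 -0.0013 -0.4192]
0.2 [-0.0622  0.0075  0.0003 -0.0013 -0.0013 -0.4692]
0.15 [-0.0685  0.0101  0.0003 -0.0012 -0.0014 -0.5192]
```

View pics/h.png

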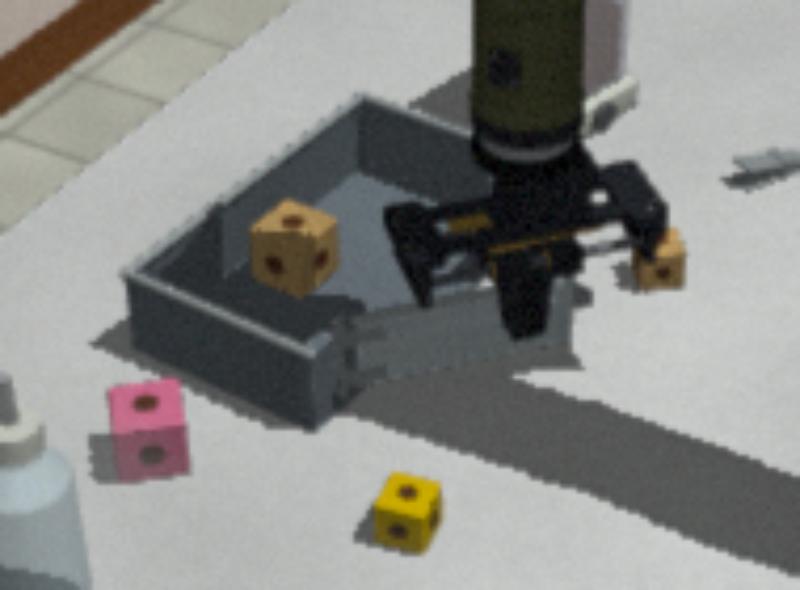

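View pics/h2.png

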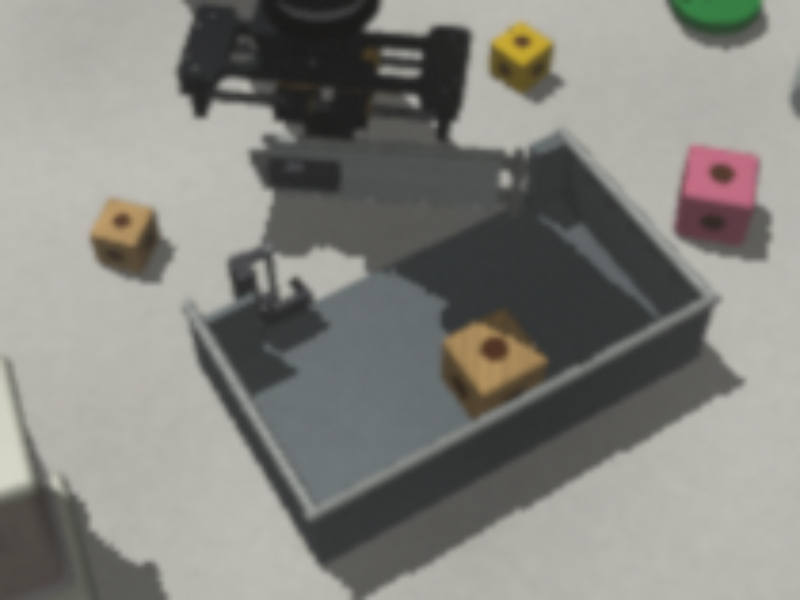

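```bash
cat >> h.py <<'E'
def gang(C,tip,hinge=None,z=.074):
    t=wp(ray(C,tip,z)); h=np.array([0,.105]); d=t-h
    return np.arctan2(-d[0],-d[1]),np.linalg.norm(d)
def fcoord(o,th):
    "finger along/out relative to gate at th"
    d=wp(o['eef_pos'])-[0,.105]; return d@[-np.sin(th),-np.cos(th)], d@[-np.cos(th),np.sin(th)]
E
python3 - <<'E'
from h import *
S=cam("scene");o=arm.get_obs()
f=lambda x,y:(x*210/800+150,y*160/600+150)
th,l=gang(S,f(252,152));print(th,l,fcoord(o,th))
print(wp(ray(S,f(515,150),.074)))
E
```

```text
0.5623351534512977 0.1835529682910215 (np.float64(0.13242746563076963), np.float64(0.02818754102728352))
[-0.006   0.1048]
```

Emit:
send_rows(increments="-0.003 0 0 0 0 -0.04 0; -0.009 -0.001 0 0 0 -0.08 0; -0.016 -0.001 0 0 0 -0.12 0; -0.022 -0.001 0 0 0 -0.17 0; -0.029 0 0 0 0 -0.22 0; -0.036 0.001 0 0 0 -0.27 0; -0.042 0.002 0 0 0 -0.32 0; -0.042 0.002 0 0 0 -0.32 0")

```text
t: 10.7
eef_pos: [0.5354, -0.0349, 0.0403]
ee_rot: [0.215, 0.977, -0.0, -0.0]
wrist_force: [-0.1, 0.7, 0.2]
gripper_width: 0.006
```

Run:
```python
from h import *
o=arm.get_obs();print(o['t'],o['eef_pos'],o['wrist_force'])
im=arm.grab_frame("scene"); cv2.imwrite("pics/i2.png",cv2.resize(im[170:270,190:310],(800,667),interpolation=cv2.INTER_CUBIC)[:600])
for th,off in [(.35,.015),(.3,.015),(.25,.015),(.2,.015),(.15,.015),(.1,.015),(.05,.015),(0,.015)]:
    p,y=gate_tcp(th,.135,off,.04); print(th,delta(p,y,o))
```

```text
10.7 [ 0.5354 -0.0349  0.0403] [-0.0599  0.6995  0.1947]
0.35 [ 0.0006  0.0003  0.0003 -0.0006 -0.0001 -0.0031]
0.3 [-0.0061 -0.0002  0.0003 -0.0006 -0.0001 -0.0531]
0.25 [-0.0129 -0.0004  0.0003 -0.0006 -0.0001 -0.1031]
0.2 [-0.0197 -0.0003  0.0003 -0.0006 -0.0001 -0.1531]
0.15 [-0.0265  0.0001  0.0003 -0.0006 -0.0002 -0.2031]
0.1 [-0.0332  0.0009  0.0003 -0.0006 -0.0002 -0.2531]
0.05 [-0.0399  0.0021  0.0003 -0.0006 -0.0002 -0.3031]
0 [-0.0465  0.0035  0.0003 -0.0006 -0.0002 -0.3531]
```

View pics/i2.png

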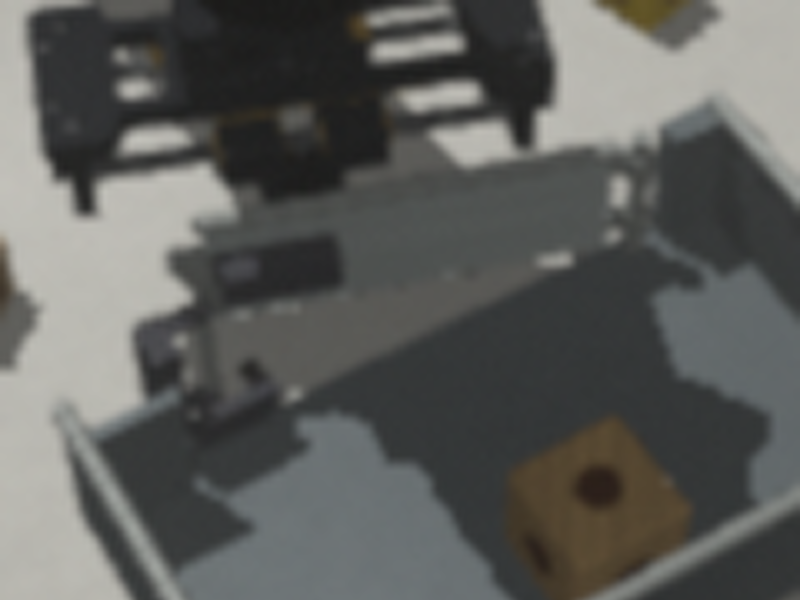

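The gate is at roughly 0.3 rad with the bolt still short of the pin. From here I'll take small steps and watch the force.

Emit:
send_rows(increments="-0.0015 0 0 0 0 -0.01 0; -0.003 0 0 0 0 -0.02 0; -0.0045 0 0 0 0 -0.03 0; -0.006 0 0 0 0 -0.045 0; -0.0075 0 0 0 0 -0.06 0; -0.009 0 0 0 0 -0.07 0; -0.01 0 0 0 0 -0.08 0; -0.01 0 0 0 0 -0.08 0")

```text
t: 11.75
eef_pos: [0.5444, -0.0388, 0.0403]
ee_rot: [0.176, 0.984, -0.0, -0.0]
wrist_force: [-0.2, 0.2, -1.1]
gripper_width: 0.005
```

Emit:
send_rows(increments="-0.001 0 0 0 0 -0.01 0; -0.002 0 0 0 0 -0.02 0; -0.003 0 0 0 0 -0.03 0; -0.0035 0 0 0 0 -0.035 0; -0.004 0 0 0 0 -0.04 0; -0.0045 0 0 0 0 -0.045 0; -0.005 0 0 0 0 -0.05 0; -0.005 0 0 0 0 -0.05 0")

```text
t: 12.75
eef_pos: [0.5491, -0.0405, 0.0403]
ee_rot: [0.151, 0.989, -0.0, -0.0]
wrist_force: [-0.5, -0.6, 0.3]
gripper_width: 0.007
```

Run:
```python
from h import *
o=arm.get_obs();print(o['t'],o['eef_pos'],o['wrist_force'])
im=arm.grab_frame("scene"); cv2.imwrite("pics/j2.png",cv2.resize(im[170:270,190:310],(800,667),interpolation=cv2.INTER_CUBIC)[:600])
```

```text
12.75 [ 0.5491 -0.0405  0.0403] [-0.5324 -0.5702  0.2733]
```

View pics/j2.png

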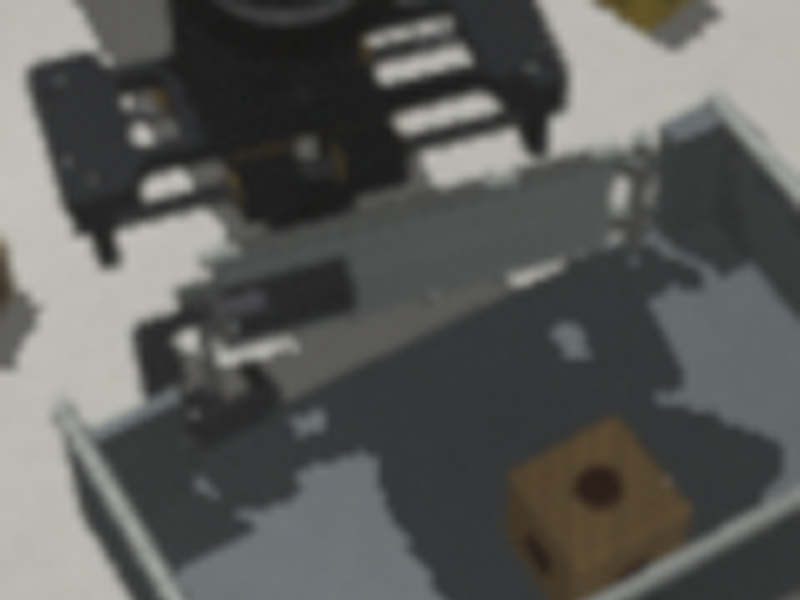

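The bolt tip, near (185,295) in the crop, is just short of the pin. I'll keep going in 3–4 mm steps.

Emit:
send_rows(increments="-0.0005 0 0 0 0 -0.005 0; -0.001 0 0 0 0 -0.01 0; -0.0015 0 0 0 0 -0.015 0; -0.002 0 0 0 0 -0.02 0; -0.0025 0 0 0 0 -0.025 0; -0.003 0 0 0 0 -0.03 0; -0.0035 0 0 0 0 -0.035 0; -0.004 0 0 0 0 -0.04 0")

```text
t: 13.8
eef_pos: [0.553, -0.0416, 0.0403]
ee_rot: [0.131, 0.991, -0.0, -0.0]
wrist_force: [0.1, -0.1, 0.0]
gripper_width: 0.006
```

Emit:
send_rows(increments="-0.0005 0 0 0 0 -0.005 0; -0.001 0 0 0 0 -0.01 0; -0.0015 0 0 0 0 -0.015 0; -0.002 0 0 0 0 -0.02 0; -0.0025 0 0 0 0 -0.025 0; -0.003 0 0 0 0 -0.03 0; -0.0035 0 0 0 0 -0.035 0; -0.004 0 0 0 0 -0.04 0")

```text
t: 14.8
eef_pos: [0.556, -0.0427, 0.0402]
ee_rot: [0.111, 0.994, -0.0, -0.001]
wrist_force: [-3.9, -0.1, 3.3]
gripper_width: 0.003
```

Run:
```python
from h import *
o=arm.get_obs();print(o['t'],o['eef_pos'],o['wrist_force'])
im=arm.grab_frame("scene"); cv2.imwrite("pics/k2.png",cv2.resize(im[170:270,190:310],(800,667),interpolation=cv2.INTER_CUBIC)[:600])
for th,off in [(.1,.019),(.05,.019),(0,.019),(-.05,.019)]:
    p,y=gate_tcp(th,.135,off,.04); print(th,delta(p,y,o))
```

```text
14.8 [ 0.556  -0.0427  0.0402] [-3.9041 -0.1304  3.3051]
0.1 [-0.0069 -0.0031  0.0002 -0.0007 -0.0017 -0.0425]
0.05 [-0.0137 -0.0036  0.0002 -0.0007 -0.0017 -0.0925]
0 [-0.0205 -0.0038  0.0002 -0.0006 -0.0018 -0.1425]
-0.05 [-0.0273 -0.0036  0.0002 -0.0006 -0.0018 -0.1925]
```

View pics/k2.png

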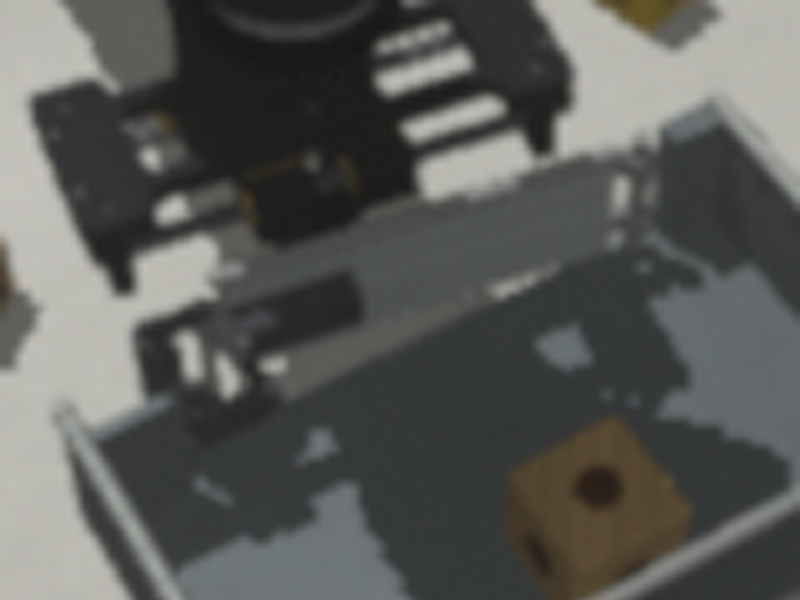

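Contact with the pin has begun: about 4 N along x, plus some vertical friction. I'll continue in small steps.

Emit:
send_rows(increments="-0.0005 0 -0.0003 0 0 -0.004 0; -0.001 0 -0.0003 0 0 -0.008 0; -0.0015 0 -0.0003 0 0 -0.012 0; -0.002 0 -0.0003 0 0 -0.016 0; -0.0025 0 -0.0003 0 0 -0.02 0; -0.003 0 -0.0003 0 0 -0.024 0; -0.0035 0 -0.0003 0 0 -0.028 0; -0.004 0 -0.0003 0 0 -0.03 0")

```text
t: 15.85
eef_pos: [0.5597, -0.044, 0.0404]
ee_rot: [0.096, 0.995, -0.001, -0.001]
wrist_force: [-4.9, -0.1, -2.3]
gripper_width: 0.004
```

Emit:
send_rows(increments="-0.001 0 -0.0002 0 0 -0.004 0; -0.0015 0 -0.0002 0 0 -0.008 0; -0.002 0 -0.0002 0 0 -0.012 0; -0.0025 0 -0.0002 0 0 -0.016 0; -0.003 0 -0.0002 0 0 -0.02 0; -0.0035 0 -0.0002 0 0 -0.024 0; -0.004 0 -0.0002 0 0 -0.028 0; -0.0045 0 -0.0002 0 0 -0.03 0")

```text
t: 16.85
eef_pos: [0.5634, -0.0452, 0.0403]
ee_rot: [0.081, 0.997, -0.001, -0.002]
wrist_force: [-6.0, -0.2, -1.1]
gripper_width: 0.004
```

Run:
```python
from h import *
o=arm.get_obs();print(o['t'],o['eef_pos'],o['wrist_force'],wp(o['eef_pos']))
im=arm.grab_frame("scene"); cv2.imwrite("pics/l2.png",cv2.resize(im[170:270,190:310],(800,667),interpolation=cv2.INTER_CUBIC)[:600])
```

```text
16.85 [ 0.5634 -0.0452  0.0403] [-6.006  -0.2232 -1.0757] [-0.0312 -0.0253]
```

View pics/l2.png

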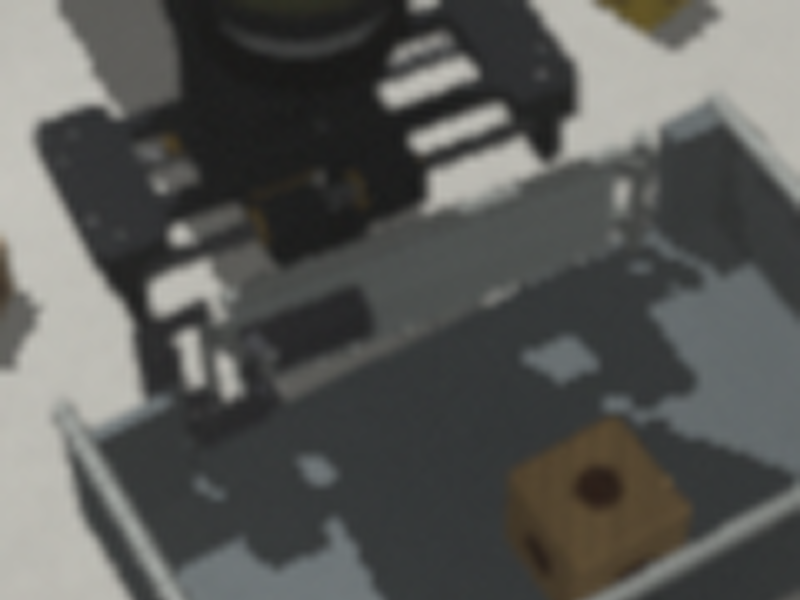

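Emit:
send_rows(increments="-0.0008 0 0 0 0 -0.004 0; -0.001 0 0 0 0 -0.008 0; -0.0014 0 0 0 0 -0.012 0; -0.0018 0 0 0 0 -0.016 0; -0.0022 0 0 0 0 -0.018 0; -0.0026 0 0 0 0 -0.02 0; -0.003 0 0 0 0 -0.02 0; -0.003 0 0 0 0 -0.02 0")

```text
t: 17.9
eef_pos: [0.5672, -0.0454, 0.0406]
ee_rot: [0.071, 0.997, -0.001, -0.001]
wrist_force: [0.4, 0.0, -0.3]
gripper_width: 0.004
```

Emit:
send_rows(increments="-0.0008 0 0 0 0 -0.003 0; -0.001 0 0 0 0 -0.006 0; -0.0012 0 0 0 0 -0.009 0; -0.0014 0 0 0 0 -0.012 0; -0.0016 0 0 0 0 -0.014 0; -0.0018 0 0 0 0 -0.016 0; -0.002 0 0 0 0 -0.018 0; -0.002 0 0 0 0 -0.018 0")

```text
t: 18.9
eef_pos: [0.5677, -0.0457, 0.0405]
ee_rot: [0.062, 0.998, -0.001, -0.002]
wrist_force: [-5.9, -0.3, 5.0]
gripper_width: 0.002
```

The force dropped from 6 N to 0, which looks like the snap, then climbed as the gate pressed on the buffer and stop. I'll back off and look.

Emit:
send_rows(increments="0.003 0 0 0 0 0 0; 0.007 0 0 0 0 0 0; 0.013 0 0 0 0 0 0; 0.02 0 0 0 0 0 0; 0.03 0 0 0 0 0 0; 0.04 0 0 0 0 0 0; 0.05 0 0 0 0 0 0; 0.05 0 0 0 0 0 0")

```text
t: 19.9
eef_pos: [0.517, -0.0394, 0.0408]
ee_rot: [0.062, 0.998, -0.001, -0.003]
wrist_force: [0.0, -0.1, 0.6]
gripper_width: 0.004
```

Emit:
send_rows(increments="0 0 -0.02 0 0 0 0; 0 0 -0.04 0 0 0 0; 0 0 -0.06 0 0 0 0; 0 0 -0.08 0 0 0 0; 0 0 -0.1 0 0 0 0; 0 0 -0.12 0 0 0 0; 0 0 -0.13 0 0 0 0; 0 0 -0.13 0 0 0 0")

```text
t: 20.9
eef_pos: [0.5183, -0.0392, 0.1711]
ee_rot: [0.062, 0.998, -0.001, -0.002]
wrist_force: [0.2, 0.4, 0.9]
gripper_width: 0.005
```

Run:
```python
from h import *
o=arm.get_obs();print(o['t'],o['eef_pos'],o['wrist_force'])
im=arm.grab_frame("scene"); cv2.imwrite("pics/m2.png",cv2.resize(im[170:270,190:310],(800,667),interpolation=cv2.INTER_CUBIC)[:600])
cv2.imwrite("pics/m1.png",arm.grab_frame("scene"))
o=arm.get_obs();im=arm.grab_frame("wrist"); cv2.imwrite("pics/m3.png",im)
C=cam("wrist",o);print(proj(C,[*HINGE,.074]),proj(C,[*pw(-.008,-.079),.07]))
```

```text
20.9 [ 0.5183 -0.0392  0.1711] [0.2261 0.449  0.9284]
[398.358  266.2614] [199.3559 263.7146]
```

View pics/m2.png

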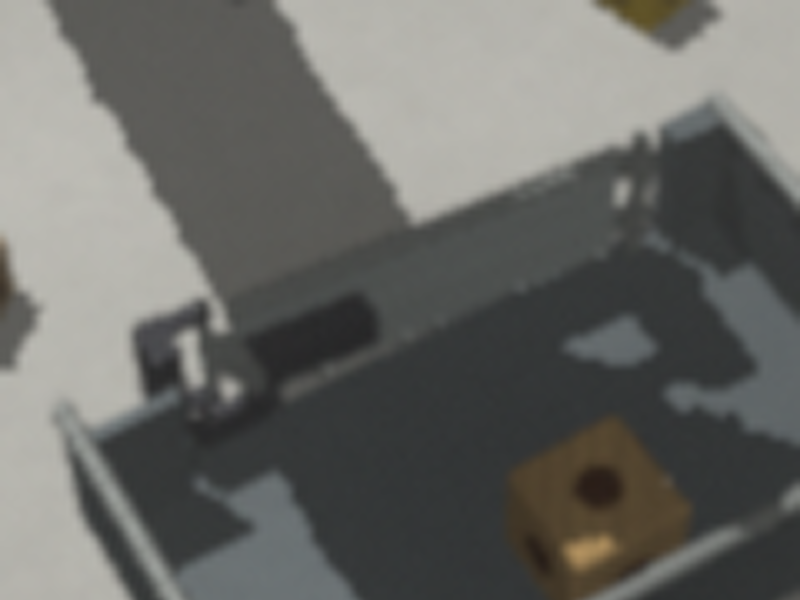

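View pics/m3.png

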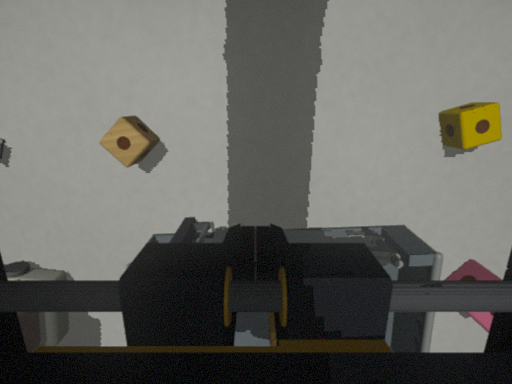

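The gate stayed shut after the fingers left. I'll take a closer wrist view from above to check the bolt and pin.

Emit:
send_rows(increments="-0.02 -0.005 0 0 0 0 0; -0.04 -0.012 0 0 0 0 0; -0.06 -0.02 0 0 0 0 0; -0.08 -0.03 0 0 0 0 0; -0.1 -0.04 0 0 0 0 0; -0.12 -0.045 0 0 0 0 0; -0.13 -0.05 0 0 0 0 0; -0.13 -0.05 0 0 0 0 0")

```text
t: 22.05
eef_pos: [0.64, -0.1053, 0.1685]
ee_rot: [0.062, 0.998, -0.001, -0.004]
wrist_force: [0.2, 1.1, -0.6]
gripper_width: 0.002
```

Run:
```python
from h import *
o=arm.get_obs();print(o['t'],o['eef_pos'])
im=arm.grab_frame("wrist"); cv2.imwrite("pics/n.png",im); cv2.imwrite("pics/n2.png",cv2.resize(im[20:230,80:360],(800,600),interpolation=cv2.INTER_CUBIC))
np.save("on.npy",o,allow_pickle=True)
```

```text
22.05 [ 0.64   -0.1053  0.1685]
```

View pics/n2.png

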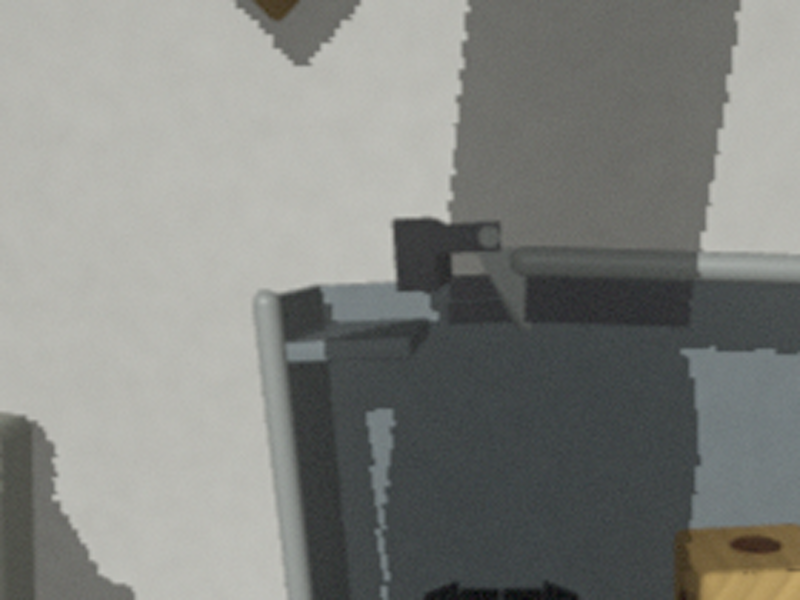

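Run:
```python
from h import *
o=np.load("on.npy",allow_pickle=True).item();C=cam("wrist",o)
f=lambda x,y:(x*.35+80,y*.35+20)
print("pin",wp(ray(C,f(488,237),.07)),"tip",wp(ray(C,f(515,262),.074)),"gate mid",wp(ray(C,f(790,266),.074)),"bolt tip pts",wp(ray(C,f(480,258),.054)),wp(ray(C,f(522,322),.054)))
print("ang",gang(C,f(515,262)))
print("cube mark",wp(ray(C,f(755,545),.055)))
a=cv2.imread("pics/a_scene.png");b=cv2.imread("pics/m1.png")
d=cv2.cvtColor(cv2.absdiff(a,b),cv2.COLOR_BGR2GRAY)
for n,(x,y,w,h) in dict(brush=(315,122,45,38),bottle=(355,125,35,60),disp=(100,245,75,75),clip=(103,232,32,18)).items(): print(n,d[y:y+h,x:x+w].mean())
```

```text
pin [-0.0231 -0.0799] tip [-0.0161 -0.0727] gate mid [-0.0117  0.0031] bolt tip pts [-0.0173 -0.0829] [ 0.0021 -0.071 ]
ang (np.float64(0.09034873049860852), np.float64(0.17847033231443699))
cube mark [0.0772 0.0023]
brush 1.8461988304093566
bottle 2.529047619047619
disp 2.647288888888889
clip 2.5190972222222223
```

Run:
```python
from h import *
o=np.load("on.npy",allow_pickle=True).item();C=cam("wrist",o);S=cam("scene")
print("front-face mark",wp(ray(C,(755*.35+80,545*.35+20),.03)))
print("top mark scene",wp(ray(S,(598/6.667+190,485/6.667+170),.055)))
o=arm.get_obs();print(o['t'],o['wrist_force'],o['eef_pos'])
arm.hand_in()
```

```text
front-face mark [0.0867 0.0098]
top mark scene [0.111  0.0117]
22.1 [ 0.8732  0.0888 -0.38  ] [ 0.6396 -0.1047  0.1687]
the job is handed in; nothing more can be done
```

I put the large maple cube down in the back half of the pen, then pushed the gate shut until the latch snapped. I handed the job in at 22 s with the arm clear of everything. The hand-in gives no verdict.

- **Cube:** its centre measures at pen x ≈ 0.111, y ≈ 0.012, from the scene view. The wrist view agrees, with the near face at x ≈ 0.087. It was let go while the gate was still wide open, at about 0.89 rad.
- **Latch:** the push rose to about 6 N and then dropped to 0 at the snap. The gate stayed shut after I withdrew, and the last picture shows the bolt behind the strike pin.
- **Gate angle:** the camera gave 0.09 rad, above the expected upper limit of 0.075 but below the 0.11 limit. The hinge and pin also read 3–4 mm too far out, so I put the true angle near 0.07.
- **Forces:** the highest reading was about 7.7 N, just after the snap, so under 12 N. I only have readings at the end of each move, so a brief peak in between would not show.
- **Bystanders:** the scene pictures before and after show no visible shift in the dispenser, bottle, brush or clip.

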